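# Shut the tap and swing its spout over the pot

### The arm

A 7-joint arm with a two-finger parallel gripper is mounted at the origin on the work surface. World frame = base frame: x ahead of the robot, y to its left, z up, the work surface at z = 0. Lengths are in m, angles in rad, forces in N, time in s.
With the tool pointing down it reaches from about 0.35 to 0.9 m from the base axis. Payload 19.9 kg.
Tool frame: the origin (TCP) lies midway between the tips of the shut fingers; the grasp point (between the pads) lies 19 mm behind it; z points along the fingers, y is the direction in which the jaws open and shut (so a half turn about z gives the same grasp; the last joint's range is limited). The gripper opens to 94 mm and grips with 3 to 60 N. Pads are 16 mm wide; open, the fingers measure 119 mm over their backs; the gripper's body (75 mm by 177 mm) begins 78 mm behind the grasp point.
Start: joints at [-1.163, 0.417, -0.01, 1.614, 0.005, 1.111, -0.053], TCP at [0.271, 0.563, 0.205] pointing down, gripper open.
Joint ranges: [-2.81, 2.81], [-0.39, 2.02], [-1.27, 1.25], [0.06, 2.57], [-1.19, 4.33], [0.19, 2], [-2.82, 2.82]. Speed limits (rad/s): [1.89, 1.89, 2.39, 2.39, 3.01, 3.01, 3.01].

### API

Orientations are given as a unit quaternion [w, x, y, z].
In Python, from bench import sense, imaging, env gives the robot as it stands.
- The arm moves only by the tool jog_arm, never from a script. Its arguments are lists of equal length, an entry for each row: "translation": the shift along the tool's x, y, z scaled (see below), a list of three; "twist": the turn, a rotation vector about the tool's x, y, z scaled (see below), a list of three; "gripper": the opening, from 0 (shut) to 1 (fully open). In form: {"translation": [[x, y, z], ...], "twist": [[wx, wy, wz], ...], "gripper": [gripper, ...]}. A call has 1 to 8 rows; each row shifts and turns the pose as measured when the row begins, along the tool's axes as they then stand; what a row does not reach is not made up. The controller multiplies each number of a shift by 2 cm and each number of a turn by 6 degrees. A row lasts 1/12 s, in which the tool goes at most 41.7 mm and 7.16 degrees, less where a joint would pass 70% of its speed; a pose out of reach is approached as far as the arm can. A call with a number of a shift or a turn outside -1 to 1 is refused whole. A call with a gripper value outside its range is refused whole. The fingers move at their own pace and stop on an object; "grip_force" is the grip in N (left out, the last holds). Time passes only in rows, so rows that do not move let the fingers close. It gives the time, the measured TCP pose, the force and the opening at its end, in the units of the state.
- sense(): the state, without advancing time (a new reading comes with each control period).
- imaging.get_image(name): name is "scene" or "top" or "wrist"; returns a dict with "img" (420x560x3 uint8, blue, green, red), "range_z" (420x560 float32, m along the optical axis (not along the pixel's ray), 0 where there is no reading), "fx", "fy", "cx", "cy" (pixels), "D" ([k1, k2, p1, p2, k3] as OpenCV has them; the pictures are not rectified), "R" (3x3) and "t" (3): a world point X has camera coordinates R X + t. Camera axes: x right, y down, z forward; pixel columns grow to the right and rows downward; lengths in m; the calibration is good to about 2 mm. A picture is of the moment at which its call begins.
- env.job_done(): hands the job in, once; it reports no verdict.
The state is a dict: "time_s": time; "q": joint angles; "joint_vel": joint speeds; "tau": joint torques, N m; "tool_pos": TCP position; "orientation": TCP orientation; "wrist_force": force on the tool from outside, world axes, zero at the start; "moment": the same for the moment, N m; "grip_width": opening from 0.0 (shut) to 1.0 (fully open).
Only numpy, scipy, OpenCV 4.12 (cv2) and the standard library are available. Lean on these libraries where they do the work, as an engineer would, in place of code of your own. Each camera call takes 0.05 s, during which the arm holds its last target. There are 200 camera calls.

### The job

Make the tap ready for when the mains water is back: with a fingertip, first gently push the lever on top of the tap fully home to closed, where it points straight back, away from the pot and bowl, and then push the swivel spout round until its outlet is over the middle of the tall pot. Only push, do not grip or force anything, and leave the pot, bowl, bottle and jar standing where they are.

Things in the scene. Friction and masses are not known exactly. Their poses are not given: they have to be found in the camera images.
- tap: Fixed metal draining board 340 x 420 x 12 mm with a steel tap column (44 mm across, flange 68 mm). Origin on the column's vertical axis at the board's underside, level with the work surface; z up, -x over the board to the pot and bowl (roughly towards the robot). The board spans x -270 to +70, y +-210 mm. Spout and lever both turn about this axis; the tap's top is at 263 mm.
- spout (a joint): Spout angle about the column's axis, rad: 0 along the board's -x, growing anticlockwise from above (towards the board's -y); stops at +-1.7. Level steel tube 18 mm thick, centre line 215 mm above the work surface, from the 48 mm hub to 157 mm from the axis, where it turns down. Friction 0.25 N m (2 N at its end); it stays where it is left.
- outlet (a point): Middle of the spout's down-turned mouth (23 mm across), 157 mm from the column's axis and 153 mm above the work surface.
- lever (a joint): Lever angle about the column's axis, rad: 0 closed at a hard stop, pointing along the board's +x; grows anticlockwise from above, to 1.6 (open, towards the board's +y). Friction 0.15 N m; stays where left. Flat steel bar 16 mm wide with a 24 mm round end, from the 44 mm hub to 125 mm from the axis, its underside 246 and top 258 mm above the work surface; passes above the spout.
- lever_tip (a point): Centre of the lever's round end, 113 mm from the column's axis, 252 mm above the work surface.
- pot: Loose tall open steel pot, mouth 136 mm across, 110 mm high, with two black loop handles near the rim reaching 102 mm from its axis along its +-y; standing on the board on the arc below the spout's outlet, left or right; about 0.8 kg. Origin at the centre of its underside.
- pot_rim (a point): Centre of the tall pot's mouth, 122 mm above the work surface.
- bowl: Loose low open steel bowl, mouth 136 mm across, 50 mm high, standing on the other side of the board; not to be disturbed. Origin at the centre of its underside.
- squeeze: Loose white squeeze bottle, 54 mm across, 150 mm high with a pointed nozzle, on the board beside the tap; not to be disturbed. Origin at the centre of its underside.
- jar: Loose amber glass jar with a steel cap, 60 mm across, 85 mm high, at the board's edge nearest the robot; not to be disturbed. Origin at the centre of its underside.
Not all that is in view belongs to the job. Leave any purple or yellow look-alike of the pot alone.

How it is judged:
On the way, in this order (a step that is already met when the one before it is completed fails the run):
1. the lever is pushed home to its closed position (value of joint lever below 0.12 rad), for 0.2 s.
2. then the spout's outlet is over the middle of the tall pot (horizontal distance between outlet and pot_rim below 0.035 m and value of joint lever below 0.12 rad), for 0.2 s.
At the end, for the whole second after the job is handed in: The lever is within 0.12 rad of closed, the spout is at rest with its outlet within 35 mm (level distance) of the centre of the tall pot's mouth, and the pot, bowl, bottle and jar stand upright within 20 mm of where they began (all of step 2 and velocity of joint spout between -0.05 and 0.05 rad/s and distance of each of pot, bowl, squeeze, jar from where it was at the start of the episode below 0.02 m and angle between each of pot, bowl, squeeze, jar's own z axis and vertical below 0.15 rad); the robot touches nothing.
It fails at once if the tall pot is lifted, tipped or shifted by more than 20 mm (distance of pot from where it was at the start of the episode above 0.02 m or angle between pot's own z axis and vertical above 0.3 rad).
It fails at once if the low bowl is lifted, tipped or shifted by more than 20 mm (distance of bowl from where it was at the start of the episode above 0.02 m or angle between bowl's own z axis and vertical above 0.3 rad).
It fails at once if the squeeze bottle is lifted, tipped or shifted by more than 20 mm (distance of squeeze from where it was at the start of the episode above 0.02 m or angle between squeeze's own z axis and vertical above 0.3 rad).
It fails at once if the jar is lifted, tipped or shifted by more than 20 mm (distance of jar from where it was at the start of the episode above 0.02 m or angle between jar's own z axis and vertical above 0.3 rad).
It fails at once if the tap's spout or lever is gripped or forced (over 35 N) (contact force between the fingers and spout above 35 N or contact force between the fingers and lever above 35 N).
It also fails if it takes over 58 s, if anything falls off the work surface, if the arm or the gripper's body presses on something with over 40 N, if the wrist force passes 120 N, or if a joint passes its speed limit or range.

## Working session

There is one attempt and no reset: what is moved stays moved. The work goes in short steps, Python scripts to look and compute and a tool call to move; the robot and the scene stay as the last step left them, time stands still between calls to the robot, and variables do not carry over. Pictures are saved under pics/ and viewed, on a budget of 10 in all, crops included, one or two more only if the job needs it, and the job is handed in when it is done.

Besides the shell and the picture viewer there is one more tool, called after "Request:" by a JSON object that holds its "name" and its "arguments". jog_arm: Moves the arm, as the interface text tells. Shifts and turns lie within -1 to 1; 1 stands for 2 cm of shift or 6 degrees of turn. Its arguments: {"type":"object","properties":{"translation":{"type":"array"},"twist":{"type":"array"},"gripper":{"type":"array"},"grip_force":{"type":"number"}},"required":["translation","twist","gripper"]}

```bash
mkdir -p pics
cat > h.py <<'E'
import numpy as np,cv2
from bench import sense,imaging,env
def cloud(n):
    d=imaging.get_image(n);z=d["range_z"];h,w=z.shape
    K=np.array([[d["fx"],0,d["cx"]],[0,d["fy"],d["cy"]],[0,0,1.]])
    u,v=np.meshgrid(np.arange(w),np.arange(h))
    p=cv2.undistortPoints(np.stack([u,v],-1).reshape(-1,1,2).astype(float),K,np.array(d["D"],float)).reshape(h,w,2)
    X=np.dstack([p*z[...,None],z])
    W=(X-np.array(d["t"]).reshape(3))@np.array(d["R"])
    W[z<=0]=np.nan
    return d["img"],W
E
python3 - <<'E'
from h import *
s=sense();print(s)
for n in["scene","top"]:
    i,W=cloud(n);cv2.imwrite(f"pics/{n}0.png",i);np.save(n+"0.npy",W)
E
```

```text
{'time_s': 0.0, 'q': array([-1.16351661,  0.41797908, -0.01028487,  1.61416208,  0.00467738,
        1.11069108, -0.05300082]), 'joint_vel': array([ 0.00080166,  0.00198968, -0.00128893, -0.00127385, -0.00307791,
       -0.00034585,  0.00109304]), 'tau': array([ 3.29793756e-04, -8.51257038e+01,  6.39134198e-01, -4.25987828e+01,
       -4.88396524e-02,  1.85707142e-02,  1.88213467e-04]), 'tool_pos': array([0.27102056, 0.56276878, 0.20482726]), 'orientation': array([-9.69144105e-05,  2.22520905e-01,  9.74927729e-01, -6.00081550e-04]), 'wrist_force': array([-0.00301341, -0.26173095, -0.4127306 ]), 'moment': array([0.023326  , 0.0303021 , 0.01392929]), 'grip_width': 1.001874257897689}
```

View pics/top0.png

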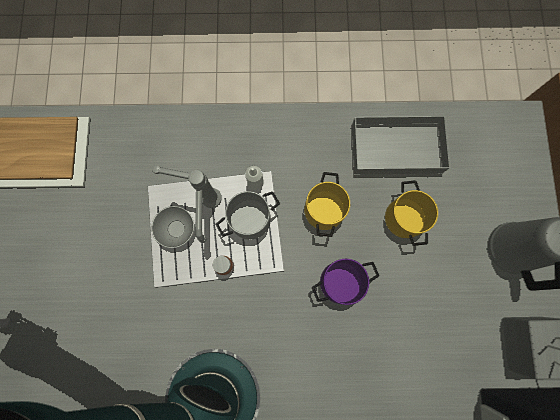

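View pics/scene0.png

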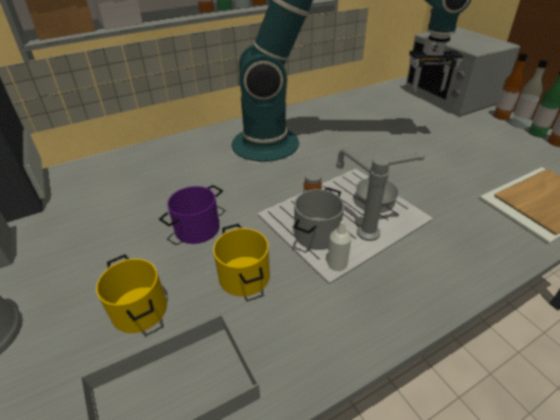

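The top view shows the column at about (205,188), the lever pointing left (tip about (157,170)), and the spout running down to about (199,240). The steel pot is at (247,215), the bowl at (173,228), the bottle at (254,178) and the jar at (222,265). Next I'll measure them.

Run:
```python
from h import *
for n in["top","scene"]:
    W=np.load(n+"0.npy");x,y,z=W[...,0],W[...,1],W[...,2]
    reg=(x>.3)&(x<.85)&(y>-.3)&(y<.3)
    def show(nm,lo,hi):
        m=reg&(z>lo)&(z<hi); p=W[m]
        if len(p)==0: print(n,nm,0);return p
        k=np.zeros(m.shape,np.uint8);k[m]=255
        c,l,st,ce=cv2.connectedComponentsWithStats(k)
        for i in range(1,c):
            if st[i,4]>=8:
                q=W[l==i];r=cv2.minEnclosingCircle(q[:,:2].astype(np.float32))
                print(n,nm,st[i,4],"mean",q.mean(0).round(3),"min",q.min(0).round(3),"max",q.max(0).round(3),"circ",np.round(r[0],3),round(r[1],3))
    show("lever+top",.238,.28);show("spout",.195,.232);show("rim",.112,.128);show("jar/bottle",.07,.105);show("bottle top",.13,.17);
    m=reg&(z>.006)&(z<.018);print(n,cv2.minAreaRect(W[m][:,:2].astype(np.float32)))
```

```text
top lever+top 462 mean [0.635 0.049 0.26 ] min [ 0.607 -0.008  0.239] max [0.664 0.135 0.269] circ [0.637 0.064] 0.074
top spout 385 mean [0.544 0.01  0.222] min [ 0.463 -0.011  0.195] max [0.637 0.032 0.232] circ [0.55  0.002] 0.088
top rim 126 mean [ 0.675 -0.135  0.121] min [ 0.655 -0.158  0.112] max [ 0.704 -0.108  0.128] circ [ 0.681 -0.133] 0.026
top rim 23 mean [0.615 0.003 0.121] min [ 0.607 -0.008  0.112] max [0.639 0.024 0.128] circ [0.625 0.009] 0.021
top rim 237 mean [ 0.558 -0.115  0.122] min [ 0.488 -0.182  0.112] max [ 0.623 -0.048  0.128] circ [ 0.556 -0.116] 0.068
top jar/bottle 54 mean [ 0.661 -0.137  0.087] min [ 0.654 -0.16   0.07 ] max [ 0.683 -0.109  0.105] circ [ 0.677 -0.134] 0.026
top jar/bottle 42 mean [0.614 0.005 0.087] min [ 0.607 -0.008  0.07 ] max [0.635 0.03  0.104] circ [0.624 0.012] 0.021
top jar/bottle 131 mean [ 0.598 -0.095  0.088] min [ 0.528 -0.172  0.071] max [ 0.62  -0.051  0.105] circ [ 0.559 -0.114] 0.064
top jar/bottle 55 mean [ 0.5   -0.136  0.089] min [ 0.487 -0.178  0.07 ] max [ 0.531 -0.077  0.105] circ [ 0.515 -0.128] 0.053
top jar/bot
[... 1993 characters left out ...]
088] min [ 0.573 -0.3    0.071] max [ 0.595 -0.298  0.104] circ [ 0.584 -0.299] 0.011
scene jar/bottle 207 mean [ 0.697 -0.146  0.087] min [ 0.663 -0.162  0.07 ] max [ 0.71  -0.115  0.105] circ [ 0.683 -0.135] 0.027
scene bottle top 34 mean [0.479 0.008 0.163] min [ 0.47  -0.     0.154] max [0.485 0.023 0.17 ] circ [0.475 0.011] 0.012
scene bottle top 190 mean [0.639 0.002 0.15 ] min [ 0.614 -0.009  0.13 ] max [0.65  0.027 0.17 ] circ [0.631 0.011] 0.021
scene bottle top 103 mean [ 0.686 -0.136  0.144] min [ 0.674 -0.148  0.13 ] max [ 0.695 -0.12   0.163] circ [ 0.685 -0.134] 0.014
scene ((0.5198891162872314, 0.026379555463790894), (0.388936847448349, 0.49074745178222656), 2.208977699279785)
```

Request:
{"name": "jog_arm", "arguments": {"translation": [[0,0,-0.9],[0,0,-0.9],[0,0,-0.5],[0,0,0],[0,0,0]], "twist": [[0,0,-0.9],[0,0,-0.9],[0,0,-0.9],[0,0,-0.9],[0,0,-0.7]], "gripper": [0,0,0,0,0], "grip_force": 10}}

```text
time_s: 0.52
tool_pos: [0.2703, 0.5617, 0.2506]
orientation: [-0.001, -0.009, 1.0, -0.003]
wrist_force: [0.0, -0.2, -0.3]
grip_width: 0.681
```

Run:
```python
from h import *
s=sense();print(s["time_s"],s["tool_pos"],s["orientation"],s["wrist_force"],s["grip_width"])
i=cv2.imread("pics/top0.png");W=np.load("top0.npy");x,y,z=np.moveaxis(W,-1,0)
m=(i.min(2)>175)&(np.abs(z-.012)<.008)&(x>.3)&(x<.75)&(np.abs(y)<.3)
k=m.astype(np.uint8);c,l,st,_=cv2.connectedComponentsWithStats(k);print(st[1:][st[1:,4]>50])
P=W[m][:,:2].astype(np.float32);r=cv2.minAreaRect(P);print(m.sum(),r)
print(cv2.boxPoints(r))
```

```text
0.5167 [0.27029545 0.5616861  0.25058003] [-0.00103367 -0.00920954  0.99995298 -0.00285499] [ 0.00336202 -0.21852113 -0.34120071] 0.6805296132455884
[[ 259  171   15   25  205]
 [ 208  175   39   48  774]
 [ 148  181   48   43 1027]
 [ 267  195    8   11   67]
 [ 151  217   67   70 1912]
 [ 229  217   55   61 1540]
 [ 219  219    8   12   56]
 [ 215  225   15   33  181]]
5921 ((0.5300321578979492, 0.0026418864727020264), (0.33773157000541687, 0.41721758246421814), 6.466468334197998)
[[ 0.33874685  0.19090554]
 [ 0.38573462 -0.22365767]
 [ 0.72131747 -0.18562177]
 [ 0.6743297   0.22894144]]
```

Request:
{"name": "jog_arm", "arguments": {"translation": [[-0.7,-1,0],[-0.7,-1,0],[-0.7,-1,0],[-0.7,-1,0],[-0.7,-1,0],[-0.7,-1,0],[-0.7,-1,0],[-0.7,-1,0]], "twist": [[0,0,0],[0,0,0],[0,0,0],[0,0,0],[0,0,0],[0,0,0],[0,0,0],[0,0,0]], "gripper": [0,0,0,0,0,0,0,0]}}

```text
time_s: 1.18
tool_pos: [0.3857, 0.4011, 0.2484]
orientation: [-0.003, -0.017, 1.0, -0.004]
wrist_force: [0.4, 0.5, -0.9]
grip_width: 0.117
```

Request:
{"name": "jog_arm", "arguments": {"translation": [[-0.7,-1,0],[-0.7,-1,0],[-0.7,-1,0],[-0.7,-1,0],[-0.7,-1,0],[-0.7,-1,0],[-0.7,-1,0],[-0.7,-1,0]], "twist": [[0,0,0],[0,0,0],[0,0,0],[0,0,0],[0,0,0],[0,0,0],[0,0,0],[0,0,0]], "gripper": [0,0,0,0,0,0,0,0]}}

```text
time_s: 1.85
tool_pos: [0.5068, 0.2353, 0.2473]
orientation: [-0.005, -0.017, 1.0, -0.005]
wrist_force: [0.4, 0.7, -0.1]
grip_width: 0.005
```

Request:
{"name": "jog_arm", "arguments": {"translation": [[-0.6,-0.9,0.05],[-0.6,-0.9,0.05],[-0.6,-0.9,0.05],[-0.6,-0.9,0.05],[-0.6,-0.9,0.05],[-0.6,-0.9,0.05],[-0.6,-0.4,0.05],[0,0,0]], "twist": [[0,0,0],[0,0,0],[0,0,0],[0,0,0],[0,0,0],[0,0,0],[0,0,0],[0,0,0]], "gripper": [0,0,0,0,0,0,0,0]}}

```text
time_s: 2.52
tool_pos: [0.5993, 0.1099, 0.2381]
orientation: [-0.006, -0.014, 1.0, -0.006]
wrist_force: [-0.0, 0.4, 0.9]
grip_width: 0.008
```

Run:
```python
from h import *
i,W=cloud("top");cv2.imwrite("pics/top1.png",cv2.resize(i[130:300,120:310],None,fx=4,fy=3.5)[:600])
```

```text
(no output)
```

View pics/top1.png

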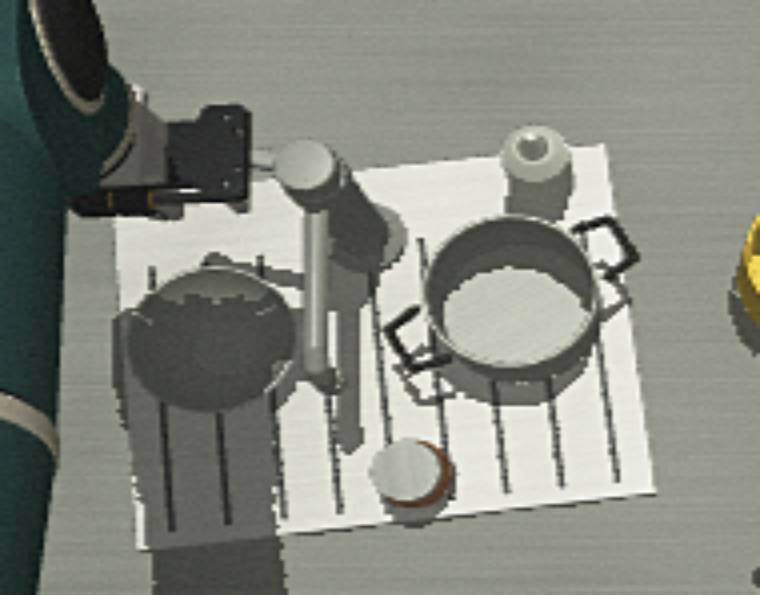

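The shut fingers are beside the lever on its robot side, and the lever shows only at about (262,158). The pot, bowl, bottle and jar haven't moved. Now I'll push the lever gently along its arc.

Request:
{"name": "jog_arm", "arguments": {"translation": [[-0.43,0.11,0],[-0.43,0.08,0],[-0.44,0.04,0],[-0.44,0,0],[-0.44,-0.04,0],[-0.43,-0.08,0]], "twist": [[0,0,0],[0,0,0],[0,0,0],[0,0,0],[0,0,0],[0,0,0]], "gripper": [0,0,0,0,0,0]}}

```text
time_s: 3.07
tool_pos: [0.6518, 0.1205, 0.2371]
orientation: [-0.008, -0.018, 1.0, -0.006]
wrist_force: [-3.1, -0.1, -0.7]
grip_width: 0.007
```

Request:
{"name": "jog_arm", "arguments": {"translation": [[-0.43,-0.17,0],[-0.41,-0.21,0],[-0.4,-0.24,0],[-0.37,-0.27,0],[-0.35,-0.3,0],[-0.32,-0.33,0],[-0.29,-0.36,0]], "twist": [[0,0,0],[0,0,0],[0,0,0],[0,0,0],[0,0,0],[0,0,0],[0,0,0]], "gripper": [0,0,0,0,0,0,0]}}

```text
time_s: 3.65
tool_pos: [0.7078, 0.0865, 0.2347]
orientation: [-0.012, -0.02, 1.0, -0.006]
wrist_force: [-4.2, -0.4, 1.0]
grip_width: 0.004
```

Request:
{"name": "jog_arm", "arguments": {"translation": [[-0.21,-0.37,-0.04],[-0.18,-0.39,-0.04],[-0.15,-0.4,-0.04],[0,0,0]], "twist": [[0,0,0],[0,0,0],[0,0,0],[0,0,0]], "gripper": [0,0,0,0]}}

```text
time_s: 3.98
tool_pos: [0.7218, 0.0606, 0.2362]
orientation: [-0.012, -0.02, 1.0, -0.006]
wrist_force: [-0.0, -0.2, 0.4]
grip_width: 0.006
```

Request:
{"name": "jog_arm", "arguments": {"translation": [[-0.05,-0.25,0],[-0.05,-0.25,0],[-0.03,-0.2,0]], "twist": [[0,0,0],[0,0,0],[0,0,0]], "gripper": [0,0,0]}}

```text
time_s: 4.23
tool_pos: [0.7253, 0.0479, 0.2366]
orientation: [-0.012, -0.021, 1.0, -0.005]
wrist_force: [-5.2, 20.5, -1.7]
grip_width: 0.004
```

Request:
{"name": "jog_arm", "arguments": {"translation": [[0,-0.15,0]], "twist": [[0,0,0]], "gripper": [0]}}

```text
time_s: 4.32
tool_pos: [0.7252, 0.0479, 0.2366]
orientation: [-0.012, -0.022, 1.0, -0.003]
wrist_force: [-2.7, 19.1, -1.8]
grip_width: 0.005
```

Run:
```python
from h import *
for n in["top","scene"]:
    i,W=cloud(n);cv2.imwrite(f"pics/{n}2.png",i)
    x,y,z=np.moveaxis(W,-1,0)
    m=(z>.24)&(z<.272)&(x>.6)&(x<.77)&(y>-.05)&(y<.15)
    q=W[m];print(n,len(q),q.min(0),q.max(0)); g=q[q[:,0]>.66]
    for a in np.arange(.66,.77,.012):
        s=g[(g[:,0]>a)&(g[:,0]<a+.012)]
        if len(s):print(round(a,3),len(s),s[:,1].min().round(3),s[:,1].max().round(3),np.median(s[:,2]).round(3))
```

```text
top 469 [ 0.60699403 -0.0078473   0.24006164] [0.75058811 0.05930971 0.2715253 ]
0.66 27 0.01 0.025 0.259
0.672 26 0.012 0.026 0.259
0.684 24 0.012 0.029 0.259
0.696 25 0.013 0.029 0.259
0.708 64 0.015 0.059 0.259
0.72 31 0.016 0.036 0.259
0.732 21 0.015 0.036 0.258
0.744 5 0.022 0.033 0.258
scene 615 [ 0.60965466 -0.00978876  0.24007099] [0.75289851 0.06272214 0.27180654]
0.66 31 0.007 0.024 0.258
0.672 30 0.009 0.025 0.258
0.684 32 0.011 0.027 0.257
0.696 30 0.012 0.027 0.257
0.708 45 0.013 0.037 0.258
0.72 57 0.014 0.039 0.258
0.732 93 0.014 0.063 0.259
0.744 39 0.015 0.036 0.256
```

The lever is against its stop: about 20 N with no further motion, and its measured slope of 0.111 matches the board yaw of 0.113. Now I'll back off and go round to the spout's +y side.

Request:
{"name": "jog_arm", "arguments": {"translation": [[0,0.5,0],[0,1,0],[0.5,0.9,0],[1,0,0],[1,0,0],[1,0,0],[1,0,0],[1,0,0]], "twist": [[0,0,0],[0,0,0],[0,0,0],[0,0,0],[0,0,0],[0,0,0],[0,0,0],[0,0,0]], "gripper": [0,0,0,0,0,0,0,0]}}

```text
time_s: 5.08
tool_pos: [0.6117, 0.0951, 0.2388]
orientation: [-0.009, -0.024, 1.0, -0.003]
wrist_force: [0.5, -0.5, 1.3]
grip_width: 0.008
```

Request:
{"name": "jog_arm", "arguments": {"translation": [[1,0,0],[1,0,0],[1,0,0],[1,0,0.3],[0.8,0,0.5],[0.3,0,0.6],[0,0,0.3],[0,0,0]], "twist": [[0,0,0],[0,0,0],[0,0,0],[0,0,0],[0,0,0],[0,0,0],[0,0,0],[0,0,0]], "gripper": [0,0,0,0,0,0,0,0]}}

```text
time_s: 5.75
tool_pos: [0.5034, 0.0906, 0.2098]
orientation: [-0.004, -0.025, 1.0, -0.003]
wrist_force: [0.2, 1.0, 0.7]
grip_width: 0.006
```

```bash
cat > sp.py <<'E'
from h import *
import sys
for n in["top","scene"]:
    i,W=cloud(n);cv2.imwrite(f"pics/{n}{sys.argv[1]}.png",i)
    x,y,z=np.moveaxis(W,-1,0)
    m=(z>.212)&(z<.23)
    q=W[m];q=q[(np.hypot(q[:,0]-.63,q[:,1]-.013)<.175)&(np.hypot(q[:,0]-.63,q[:,1]-.013)>.04)]
    a=np.degrees(np.arctan2(q[:,1]-.013,q[:,0]-.63))%360
    f=np.array(sense()["tool_pos"])[:2]
    k=(np.hypot(*(q[:,:2]-f).T)>.03)&(a>90)
    r=np.hypot(q[:,0]-.63,q[:,1]-.013)
    print(n,k.sum(),"spout world deg",np.median(a[k]),"joint",np.radians(np.median(a[k])-186.47),"rmax",r[k].max())
    m=(z>.112)&(z<.128)&(x>.47)&(x<.64)&(y<-.04)&(y>-.21);print("pot circ",cv2.minEnclosingCircle(W[m][:,:2].astype(np.float32)))
E
python3 sp.py 3
```

```text
top 274 spout world deg 181.04104283203958 joint -0.09475317753065612 rmax 0.1608349368789785
pot circ ((0.5510875582695007, -0.12177550047636032), 0.09887375682592392)
scene 201 spout world deg 183.1936266811821 joint -0.05718350193786605 rmax 0.153542868874697
pot circ ((0.5613457560539246, -0.1235419511795044), 0.0794825479388237)
```

Request:
{"name": "jog_arm", "arguments": {"translation": [[-0.2,-1,0.2],[-0.1,-0.9,0.15],[0,0,0]], "twist": [[0,0,0],[0,0,0],[0,0,0]], "gripper": [0,0,0]}}

```text
time_s: 6.1
tool_pos: [0.5149, 0.0527, 0.2052]
orientation: [-0.002, -0.026, 1.0, -0.003]
wrist_force: [-0.2, -0.5, 0.3]
grip_width: 0.005
```

Request:
{"name": "jog_arm", "arguments": {"translation": [[0.15,-0.46,0.05],[0.12,-0.47,0.05],[0.08,-0.48,0.05],[0.04,-0.48,0],[0,-0.48,0],[-0.03,-0.48,0],[-0.07,-0.47,0]], "twist": [[0,0,0],[0,0,0],[0,0,0],[0,0,0],[0,0,0],[0,0,0],[0,0,0]], "gripper": [0,0,0,0,0,0,0]}}

```text
time_s: 6.68
tool_pos: [0.5142, -0.0158, 0.2039]
orientation: [-0.001, -0.028, 1.0, -0.001]
wrist_force: [1.2, 4.1, -0.2]
grip_width: 0.006
```

Request:
{"name": "jog_arm", "arguments": {"translation": [[-0.11,-0.45,0],[-0.14,-0.44,0],[-0.18,-0.43,0],[-0.21,-0.41,0],[-0.24,-0.39,0]], "twist": [[0,0,0],[0,0,0],[0,0,0],[0,0,0],[0,0,0]], "gripper": [0,0,0,0,0]}}

```text
time_s: 7.1
tool_pos: [0.5353, -0.0621, 0.204]
orientation: [-0.001, -0.028, 1.0, -0.001]
wrist_force: [-0.5, 3.8, 0.4]
grip_width: 0.01
```

```bash
python3 sp.py 4
```

```text
top 13 spout world deg 228.48575469090935 joint 0.7333132570666205 rmax 0.15949802124085175
pot circ ((0.5531034469604492, -0.11993801593780518), 0.09884215891361237)
scene 265 spout world deg 233.98754698987003 joint 0.8293376474443526 rmax 0.15836131677235005
pot circ ((0.5570758581161499, -0.11937251687049866), 0.09967215359210968)
```

Request:
{"name": "jog_arm", "arguments": {"translation": [[-0.18,-0.21,0],[-0.18,-0.21,0],[-0.18,-0.2,0],[0,0,0]], "twist": [[0,0,0],[0,0,0],[0,0,0],[0,0,0]], "gripper": [0,0,0,0]}}

```text
time_s: 7.53
tool_pos: [0.5478, -0.0756, 0.2035]
orientation: [-0.002, -0.027, 1.0, -0.002]
wrist_force: [-1.2, -0.2, -0.2]
grip_width: 0.006
```

Request:
{"name": "jog_arm", "arguments": {"translation": [[0.4,0.5,0],[0.5,0.8,0],[0.6,1,0],[0.3,1,-0.5],[0,1,-1],[0,1,-1],[0,1,-1],[0,1,0]], "twist": [[0,0,0],[0,0,0],[0,0,0],[0,0,0],[0,0,0],[0,0,0],[0,0,0],[0,0,0]], "gripper": [0,0,0,0,0,0,0,0]}}

```text
time_s: 8.2
tool_pos: [0.4977, 0.0722, 0.2746]
orientation: [-0.002, -0.024, 1.0, -0.004]
wrist_force: [0.2, -0.3, 0.1]
grip_width: 0.006
```

Request:
{"name": "jog_arm", "arguments": {"translation": [[0,1,0],[0,1,0],[0,1,0],[0,1,0],[0,1,0],[0,1,0],[0,0.5,0],[0,0,0]], "twist": [[0,0,0],[0,0,0],[0,0,0],[0,0,0],[0,0,0],[0,0,0],[0,0,0],[0,0,0]], "gripper": [0,0,0,0,0,0,0,0]}}

```text
time_s: 8.87
tool_pos: [0.4847, 0.2152, 0.2763]
orientation: [0.001, -0.028, 1.0, -0.003]
wrist_force: [-0.8, -0.1, -0.2]
grip_width: 0.005
```

```bash
python3 sp.py 5
python3 - <<'E'
import cv2
i=cv2.imread("pics/top5.png");cv2.imwrite("pics/top5c.png",cv2.resize(i[130:300,120:310],None,fx=4,fy=3.5)[:600])
E
```

```text
top 269 spout world deg 237.70752207416945 joint 0.8942634607575312 rmax 0.16021295856617435
pot circ ((0.5530079007148743, -0.11842887848615646), 0.09991087019443512)
scene 278 spout world deg 241.3040602369872 joint 0.9570348933723287 rmax 0.15979905828116794
pot circ ((0.5547431707382202, -0.11408131569623947), 0.07049019634723663)
```

View pics/top5c.png

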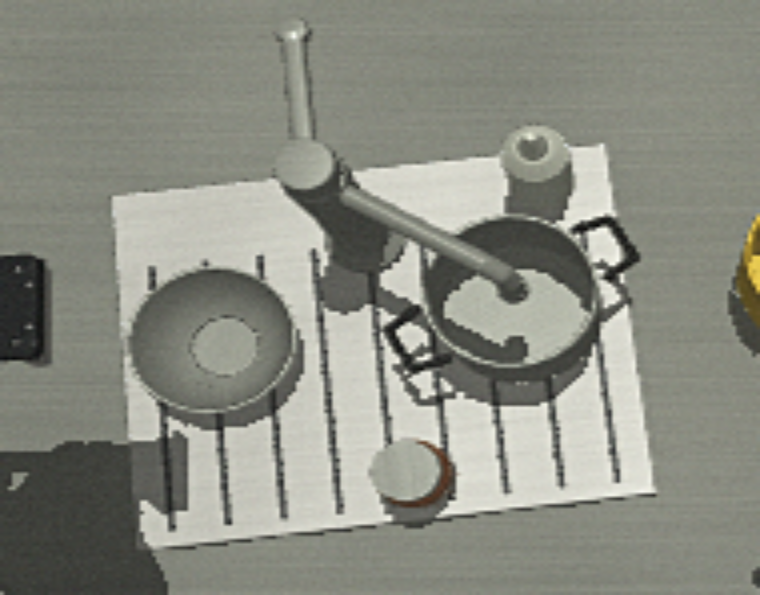

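The spout mouth, at about (515,288), is over the middle of the pot. The lever points straight back with its tip at (293,30). The pot, bowl, bottle and jar are where they were, and the gripper is clear at the left edge. The measured spout angle is about 239.5° against a target of 239.8°, so I'm handing in.

```bash
python3 -c "
from h import *
print(env.job_done(), sense()['wrist_force'])"
```

```text
the job is handed in; nothing more can be done
the job is handed in; nothing more can be done
```

I closed the lever, then pushed the spout round until its outlet was over the tall pot, using the shut fingertips for both. I backed off clear and handed the job in after about 9 s of robot time; no verdict is reported.

- **Lever:** It is against its hard stop. The wrist force there was about 20 N, under the 35 N limit. The lever's measured direction was 0.111 rad, against 0.113 rad for the board.
- **Spout:** The two cameras gave 237.7° and 241.3°, a disagreement of 3.6°. Their mean is 239.5° against the target of 239.8°. That puts the outlet about 8 mm from the pot's centre, because the pot stands slightly inside the outlet's arc; the limit is 35 mm. The wrist force stayed around 4 N in the readings while pushing the spout.
- **Pot, bowl, bottle and jar:** The last top picture shows all four standing where they began. I judged this by eye and did not measure their final positions. The late automatic pot-circle fits picked up the handles, so I relied on the first rim fit for the pot's centre.

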